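Lock the finds-drying chamber and work its hand pump

TASK

Close the glass vacuum chamber: turn its lock collar clockwise (seen from above) until the pointer stands at the single-bar locked mark, in at least two bites, letting go of it completely for a moment part-way and taking hold afresh. Then pull the pump's D-handle towards you through its full stroke and ease it slowly all the way back to rest, never letting it spring back. Leave the collar at the mark, let go of everything, and leave the bowl, the jar and the brush where they are.

Things in the scene. Friction and masses are not known exactly. Their poses are not given: they have to be found in the camera images.
- unit: vacuum drying unit, fixed to the table: white base plate 250 (x) x 440 (y) x 12 mm; origin on the table top (plate spans x -125..125, y -210..230 mm); x points away from the robot at yaw 0, z up. Glass chamber, 160 mm wide, at unit (0, 100) mm, its flange 236 mm wide with top at 110 mm; fixed grey lid pane, top at 122 mm. Hand pump at (30, -150) mm; gauge at (105, -60) mm, 140 mm high
- collar (a joint): turn of the lock collar, rad, clockwise from above: 0 at the open mark (two pips), 2.4 at the locked mark, stop at 2.6; starts at 0 to 0.35; stiff (0.25 N m), stays where left. Dark steel ring, outer diameter 176, inner 134 mm, from 110 to 128 mm high, with a radial pointer tongue and four equal upright lugs
- collar_axis (a point): point on the collar's (vertical) axis of turn, at the height of the ring's top face, 128 mm
- pointer (a point): end of the collar's pointer tongue (10 mm wide), at radius 100 mm; moves with the collar; its x axis points radially outwards along the tongue. In the unit frame it stands at 175 degrees minus the joint value, anticlockwise from unit x about the collar axis
- locked_mark (a point): place where the pointer point stands when locked, at radius 100 mm beside the locked mark: one dark steel bar 16 x 9 x 12 mm lying radially on the flange (the open mark is two small round pips)
- lug0 (a point): lug 45 degrees anticlockwise from the pointer: upright block 20 mm radially, 14 mm tangentially, rising 40 mm over the ring's top to 168 mm height; this point is on the lug's mid-line at radius 77 mm at 168 mm height (centre of its top face); axes are those of the pointer
- lug1 (a point): lug 135 degrees anticlockwise from the pointer: upright block 20 mm radially, 14 mm tangentially, rising 40 mm over the ring's top to 168 mm height; this point is on the lug's mid-line at radius 77 mm at 168 mm height (centre of its top face); axes are those of the pointer
- lug2 (a point): lug 225 degrees anticlockwise from the pointer: upright block 20 mm radially, 14 mm tangentially, rising 40 mm over the ring's top to 168 mm height; this point is on the lug's mid-line at radius 77 mm at 168 mm height (centre of its top face); axes are those of the pointer
- lug3 (a point): lug 315 degrees anticlockwise from the pointer: upright block 20 mm radially, 14 mm tangentially, rising 40 mm over the ring's top to 168 mm height; this point is on the lug's mid-line at radius 77 mm at 168 mm height (centre of its top face); axes are those of the pointer
- pump_lever (a joint): pump lever angle, rad: 0 at rest (leaning 0.1 rad away from the robot, held by a spring), growing as the handle is pulled towards the robot (unit -x), full stroke at the stop 0.70; the spring needs up to about 6 N at the bar and drives it back if let go
- lever_bar (a point): centre of the black bar of the pump's D-handle: round bar 22 mm diameter, 84 mm free length between side arms, lying along unit y, 150 mm from the pivot and about 209 mm high at rest; open for 60 mm below the bar
- lever_pivot (a point): the pump lever's hinge, axis along unit y, 60 mm high, at unit (30, -150) mm
- bowl: bystander: loose terracotta bowl, 110 mm across, 70 mm high, beside the unit; origin at its underside centre
- jar: bystander: loose amber glass jar, 68 mm diameter, 110 mm high, beside the unit; origin at its underside centre
- brush: bystander: loose wooden-handled brush lying behind the unit; origin at its underside centre

How it is judged (in metres and radians):
On the way, in this order (a step that is already met when the one before it is completed fails the run):
1. the collar has been turned part-way (joint between 0.45 and 2.3 rad) and let go: the fingers touch nothing of the unit (value of joint collar between 0.45 and 2.3 rad and contact force between the fingers and unit below 0.1 N), for 0.2 s.
2. the collar stands at the locked mark, within 0.1 rad (value of joint collar between 2.3 and 2.5 rad), for 0.2 s.
3. with the collar locked, the pump lever is pulled through its stroke (beyond 0.55 of 0.70 rad) (all of step 2 and value of joint pump_lever above 0.55 rad), for 0.1 s.
At the end, for the whole second after the job is handed in: the collar stands within 0.1 rad of the locked mark (2.3 to 2.5 rad), the pump lever is back at rest (below 0.08 rad) (all of step 2 and value of joint pump_lever below 0.08 rad); the robot touches nothing.
It fails at once if the pump lever springs back faster than 1.5 rad/s (velocity of joint pump_lever below -1.5 rad/s).
It fails at once if the bowl is moved by more than 30 mm (distance of bowl from where it was at the start of the episode above 0.03 m).
It fails at once if the jar is moved by more than 30 mm (distance of jar from where it was at the start of the episode above 0.03 m).
It fails at once if the brush is moved by more than 30 mm (distance of brush from where it was at the start of the episode above 0.03 m).
It also fails if it takes over 72 s, if anything falls off the work surface, if the arm or the gripper's body presses on something with over 40 N, if the wrist force passes 120 N, or if a joint passes its speed limit or range.

ROBOT

A 6-joint arm with a two-finger parallel gripper is mounted at the origin on the work surface. World frame = base frame: x ahead of the robot, y to its left, z up, the work surface at z = 0. Lengths are in m, angles in degrees, forces in N, time in s.
With the tool pointing down it reaches from about 0.35 to 0.875 m from the base axis. Payload 4.2 kg.
Tool frame: the origin (TCP) lies on the centre line of the jaws, within the pads' length; the fingertips stand 19 mm ahead of it and the grasp point (between the pads) is the TCP; x points along the fingers, y is the direction in which the jaws open and shut, and the axes are right-handed (so a half turn about x gives the same grasp; the last joint's range is limited). The gripper opens to 87 mm and grips with 3 to 60 N. Pads are 19 mm wide; open, the fingers measure 117 mm over their backs; the gripper's body (75 mm by 190 mm) begins 51 mm behind the grasp point.
Start: joints at [14.817, 22.042, 0.453, 0, -68.411, -14.817], TCP at [0.625, 0, 0.242] pointing down, gripper open.
Joint ranges: [-179.83, 179.83], [-69.29, 118.12], [-61.27, 80.66], [-181.25, 117.63], [-171.15, -9.14], [-177.46, 177.46]. Speed limits (degrees/s): [159.86, 159.86, 180, 180, 180, 180].

INTERFACE

Orientations are given as a 3x3 rotation matrix whose columns are the frame's x, y, z axes.
In Python, from station import r, viewer, job, spotter gives the robot as it stands.
- The arm moves only by the tool play_rows, never from a script. Its argument "commands" is a list of rows, each an object of numbers: "fingers": the gripper command: -1 is fully open, 1 is shut, values between are in proportion; "tx", "ty", "tz": the shift along the tool's x, y, z normalised to -1 to 1, where 1 is 750 mm; "ax", "ay", "az": the turn, a rotation vector about the tool's x, y, z normalised to -1 to 1, where 1 is pi rad. In form: [{"fingers": .., "tx": .., "ty": .., "tz": .., "ax": .., "ay": .., "az": ..}, ...]. A call has 1 to 5 rows; each row is the pose to reach, as a shift and turn from the pose commanded when the call began, along the tool's axes at that moment, turning the shorter way round; what a row does not reach only later rows make up. A row lasts 1/12 s, in which the tool goes at most 41.7 mm and 7.16 degrees, less where a joint would pass 70% of its speed; a pose out of reach is approached as far as the arm can. A call with a number of a shift or a turn outside -1 to 1 is refused whole. A call with a gripper value outside its range is refused whole. The fingers move at their own pace and stop on an object; the grip force is fixed at half the most. Time passes only in rows, so rows that repeat a pose let the fingers close. It gives the time, the measured TCP pose, the force and the opening at its end, in the units of the state.
- r.sense(): the state, without advancing time (a new reading comes with each control period).
- viewer.capture(name): name is "scene" or "side" or "wrist"; returns a dict with "image" (420x560x3 uint8, red, green, blue), "fx", "fy", "cx", "cy" (pixels), "R" (3x3) and "t" (3): a world point X has camera coordinates R X + t; the wrist camera has in their place "mount" (4x4, takes a point from camera to tool coordinates, whose origin is the TCP and whose axes are the tool frame's). Camera axes: x right, y down, z forward; pixel columns grow to the right and rows downward; lengths in m; the calibration is good to about 2 mm. The wrist camera is an equidistant fisheye: a pixel r from the principal point sees the ray r / f radians off the axis. A picture is of the moment at which its call begins: read the wrist's pose just before it. There is no depth.
- job.finish_job(): hands the job in, once; it reports no verdict.
Trained networks look in a picture, given as the dict that the camera call returned (one of the last four; its "shot" number tells which), for a name from the list of things; names that differ only in an ending like _2 or _b are one class to them, and where a whole thing is asked for, a point or a joint stands for the part that bears it (a point fixed in the world has none). Each returns a list of dicts, best first, with "score" (0 to 1); they miss things now and then, are a little off and sometimes report something else, mostly with a low value. They report only what shows in the picture. A call takes as long as a camera call.
- spotter.find_in(name, picture): "uv" ([column, row] in pixels, amid what is visible of it).
- spotter.silhouettes(name, picture): "region" (420x560 bool, what is visible of it) and "uv" ([column, row] in pixels, amid what is visible of it).
The state is a dict: "time_s": time; "joints": joint angles; "joint_velocities": joint speeds; "effort": joint torques, N m; "tcp_pos": TCP position; "ee_rot": TCP orientation; "wrist_force": force on the tool from outside, world axes, zero at the start; "moment": the same for the moment, N m; "gripper_width": opening from 0.0 (shut) to 1.0 (fully open).
Only numpy, scipy, OpenCV 4.12 (cv2) and the standard library are available. Lean on these libraries where they do the work, as an engineer would, in place of code of your own. Each camera call takes 0.05 s, during which the arm holds its last target. There are 200 camera calls.

## Working session

There is one attempt and no reset: what is moved stays moved. The work goes in short steps, Python scripts to look and compute and a tool call to move; the robot and the scene stay as the last step left them, time stands still between calls to the robot, and variables do not carry over. Pictures are saved under pics/ and viewed, about 8 in all and at most 12, crops included, and the job is handed in when it is done.

Besides the shell and the picture viewer there is one more tool, called after "Call:" by a JSON object that holds its "api" and its "payload". play_rows: Moves the arm, as the interface text tells. Its arguments: {"type":"object","properties":{"commands":{"type":"array"}},"required":["commands"]}

```bash
ls; mkdir -p pics; cat > h.py <<'E'
import numpy as np, cv2
from station import r, viewer, job, spotter
def ray(p,uv):
    d=np.array([(uv[0]-p["cx"])/p["fx"],(uv[1]-p["cy"])/p["fy"],1.]);R=np.array(p["R"]);t=np.array(p["t"])
    return -R.T@t, R.T@d
def atz(p,uv,z):
    o,d=ray(p,uv); return o+d*(z-o[2])/d[2]
def proj(p,X):
    c=np.array(p["R"])@np.array(X)+np.array(p["t"]); return np.array([p["cx"]+p["fx"]*c[0]/c[2],p["cy"]+p["fy"]*c[1]/c[2]])
E
python3 - <<'E'
from h import *
ims=[]
for n in("scene","side"):
    p=viewer.capture(n)
    cv2.imwrite(f"pics/{n}0.png",cv2.resize(p["image"][:,:,::-1],(800,600)))
    print(n,p["fx"],p["cx"],p["cy"],np.round(-np.array(p["R"]).T@p["t"],3))
    for k,z in(("unit",0),("lug0",.168),("pointer",.125),("lever_bar",.209),("collar",.12),("bowl",.03),("jar",.05),("brush",.01),("locked_mark",.115),("collar_axis",.128),("lever_pivot",.06)):
        try:
            for q in spotter.find_in(k,p)[:5]: print(k,np.round(q["uv"]),round(q["score"],2),np.round(atz(p,q["uv"],z),3))
        except Exception as e: print(k,e)
print(r.sense())
E
```

```text
pics
scene 427.9504079993382 272.4918357773577 210.23402257309152 [ 1.299 -0.161  1.016]
unit [285. 230.] 0.8 [0.593 0.08  0.   ]
lug0 [309. 219.] 0.64 [0.695 0.109 0.168]
pointer [308. 223.] 0.87 [0.676 0.115 0.125]
lever_bar [221. 212.] 0.84 [ 0.64  -0.1    0.209]
lever_bar [312. 219.] 0.2 [0.726 0.101 0.209]
collar [306. 221.] 0.72 [0.664 0.113 0.12 ]
bowl [396. 217.] 0.56 [0.666 0.395 0.03 ]
jar [170. 239.] 0.84 [ 0.561 -0.244  0.05 ]
jar [289. 232.] 0.16 [0.637 0.075 0.05 ]
brush [312. 290.] 0.66 [0.804 0.086 0.01 ]
locked_mark [288. 227.] 0.9 [0.664 0.063 0.115]
collar_axis [287. 234.] 0.86 [0.694 0.051 0.128]
lever_pivot [286. 231.] 0.68 [0.638 0.067 0.06 ]
side 413.63147480452966 282.2017605910915 209.5087330529009 [-0.013 -0.715  0.734]
unit [275. 252.] 0.97 [0.629 0.083 0.   ]
unit [258. 220.] 0.18 [0.703 0.265 0.   ]
lug0 [244. 213.] 0.81 [0.535 0.096 0.168]
pointer [248. 214.] 0.55 [0.58  0.145 0.125]
lever_bar [320. 224.] 0.6 [ 0.602 -0.127  0.209]
collar [258. 222.] 0.62 [0.582 0.099 0.12 ]
bowl [233. 190.] 0.61 [0.738 0.458 0.03 ]
jar [343. 306.] 0.58 [ 0.565 -0.245  0
[... 309 characters left out ...]
     -6.84116435e+01, -1.48199362e+01]), 'joint_velocities': array([ 0.04184284,  0.07157955,  0.1297344 ,  0.07004601, -0.03881995,
       -0.0153655 ]), 'effort': array([ 1.48580134e-04, -3.90483677e+01,  1.87617928e+01,  4.22445595e+00,
        1.54198764e-02, -2.18597825e-05]), 'tcp_pos': array([6.24957810e-01, 1.87690074e-05, 2.41532523e-01]), 'ee_rot': array([[-5.25970967e-05, -9.99999996e-01,  7.71137443e-05],
       [ 9.03582738e-06,  7.71132691e-05,  9.99999997e-01],
       [-9.99999999e-01,  5.25977933e-05,  9.03177140e-06]]), 'wrist_force': array([ 0.11803086,  0.44754952, -0.42889207]), 'moment': array([-0.0159434 ,  0.02679372, -0.01058903]), 'gripper_width': 1.0002301378450464}
```

View pics/scene0.png

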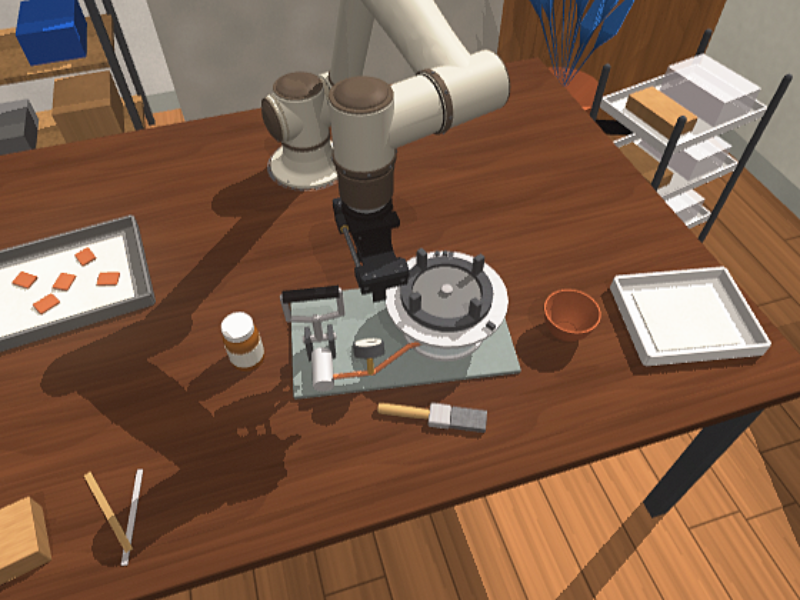

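View pics/side0.png

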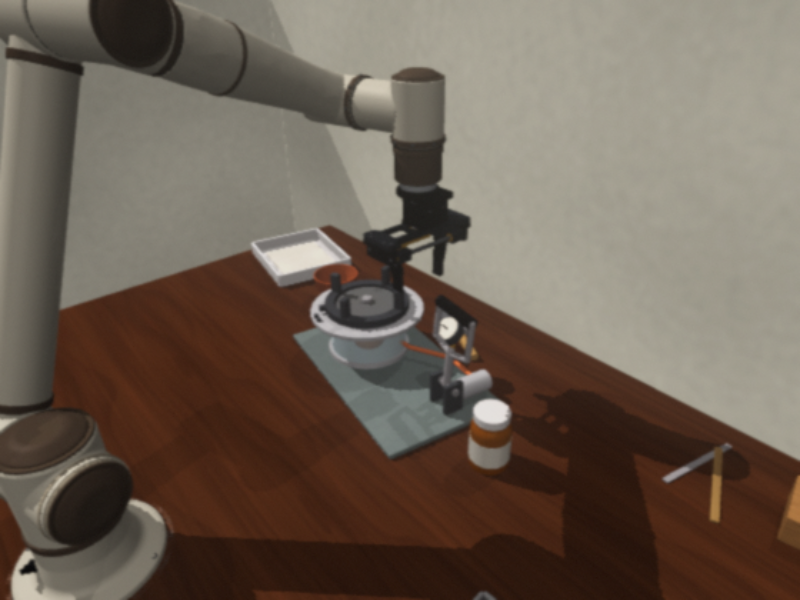

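The scene picture shows the lugs at about (421,250), (478,258), (415,297) and (476,305), the locked bar at about (490,325), and the D-handle bar at (312,295). I'll zoom in on the unit next.

```bash
python3 - <<'E'
from h import *
p=viewer.capture("scene"); im=p["image"][165:285,195:370,::-1]
cv2.imwrite("pics/crop.png",cv2.resize(im,None,fx=4.5,fy=4.5,interpolation=cv2.INTER_CUBIC))
E
```

```text
(no output)
```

View pics/crop.png

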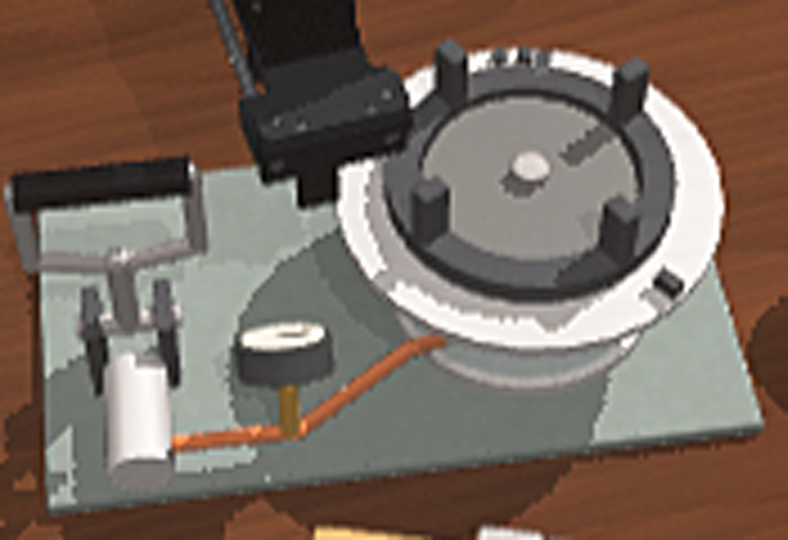

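```bash
cat >> h.py <<'E'
from scipy.optimize import least_squares
def U(x,p): # unit point -> world
    c,s=np.cos(x[2]),np.sin(x[2]); return np.array([x[0]+c*p[0]-s*p[1],x[1]+s*p[0]+c*p[1],p[2]])
def lug(i,q,rad=.077,z=.168):
    a=np.radians(175+45+90*i)-q; return np.array([rad*np.cos(a),.1+rad*np.sin(a),z])
E
python3 - <<'E'
from h import *
p=viewer.capture("scene")
f=lambda c:np.array([195+c[0]/4.5,165+c[1]/4.5])
L={0:(452,46),1:(432,184),2:(622,203),3:(633,66)}
P=[((.125,.23,.012),(762,425)),((.125,-.21,.012),(47,507)),((.03-.15*np.sin(-.1),-.15,.209),(101,182))]
def res(x):
    e=[proj(p,U(x,lug(i,x[3])))-f(c) for i,c in L.items()]+[proj(p,U(x,a))-f(c) for a,c in P]
    return np.ravel(e)
s=least_squares(res,[.62,.05,0,0.1],loss='soft_l1');x=s.x
print(x,np.degrees(x[2]),np.round(res(x),1))
print("axis",U(x,(0,.1,.128)),"bar",U(x,P[2][0]),"pivot",U(x,(.03,-.15,.06)))
for i in range(4):print(i,U(x,lug(i,x[3])))
a=np.radians(175)-2.4
print("mark",(proj(p,U(x,(.11*np.cos(a),.1+.11*np.sin(a),.12)))-[195,165])*4.5,"gauge",U(x,(.105,-.06,.14)))
print("ptr",(proj(p,U(x,(.1*np.cos(np.radians(175)-x[3]),.1+.1*np.sin(np.radians(175)-x[3]),.125)))-[195,165])*4.5)
q=viewer.capture("side")
for k,a in(("lug0",lug(0,x[3])),("lug3",lug(3,x[3])),("bar",P[2][0])):print(k,proj(q,U(x,a))/.7)
# wrist view
w=viewer.capture("wrist");print(w["fx"],w["cx"],w["cy"],np.round(w["mount"],3))
E
```

```text
[ 0.59756614  0.05195    -0.17143512  0.18493035] -9.822508577949478 [ 0.   0.3 -0.3  0.2  0.   0.5 -0.1 -0.2  0.7 -0.6 -0.5 -0.3  0.3  0. ]
axis [0.6146258 0.1504841 0.128    ] bar [ 0.61629237 -0.10352373  0.209     ] pivot [ 0.60153688 -0.10096904  0.06      ]
0 [0.54207916 0.12467742 0.168     ]
1 [0.64043248 0.07793746 0.168     ]
2 [0.68717244 0.17629078 0.168     ]
3 [0.58881912 0.22303074 0.168     ]
mark [670.85202883 278.78191416] gauge [ 0.69079115 -0.0250831   0.14      ]
ptr [543.53760986  51.01713784]
lug0 [343.15501108 297.55977928]
lug3 [333.98908189 272.97690648]
bar [454.00042332 311.19136157]
325.19226210127806 284.6578994118002 210.51869272585424 [[-0.    -0.248  0.969 -0.144]
 [ 1.    -0.     0.    -0.001]
 [ 0.     0.969  0.248 -0.068]
 [ 0.     0.     0.     1.   ]]
```

Call:
{"api": "play_rows", "payload": {"commands": [{"fingers": -1,"tx": 0,"ty": 0.01,"tz": 0.05,"ax": -0.03,"ay": 0,"az": 0},{"fingers": -1,"tx": 0,"ty": 0.02,"tz": 0.1,"ax": -0.06,"ay": 0,"az": 0},{"fingers": -1,"tx": 0,"ty": 0.03,"tz": 0.15,"ax": -0.09,"ay": 0,"az": 0},{"fingers": -1,"tx": 0,"ty": 0.04,"tz": 0.2,"ax": -0.109,"ay": 0,"az": 0},{"fingers": -1,"tx": 0,"ty": 0.048,"tz": 0.25,"ax": -0.109,"ay": 0,"az": 0}]}}

```text
time_s: 1.82
tcp_pos: [0.5883, 0.189, 0.2418]
ee_rot: [[0.0, -0.941, -0.338], [0.0, -0.338, 0.941], [-1.0, -0.0, 0.0]]
wrist_force: [1.5, -0.3, 0.1]
gripper_width: 1.002
```

Call:
{"api": "play_rows", "payload": {"commands": [{"fingers": -1,"tx": 0,"ty": -0.016,"tz": 0.0445,"ax": 0,"ay": 0,"az": 0},{"fingers": -1,"tx": 0.02,"ty": -0.016,"tz": 0.0445,"ax": 0,"ay": 0,"az": 0},{"fingers": -1,"tx": 0.06,"ty": -0.016,"tz": 0.0445,"ax": 0,"ay": 0,"az": 0},{"fingers": -1,"tx": 0.095,"ty": -0.016,"tz": 0.0445,"ax": 0,"ay": 0,"az": 0},{"fingers": -1,"tx": 0.113,"ty": -0.016,"tz": 0.0445,"ax": 0,"ay": 0,"az": 0}]}}

```text
time_s: 2.23
tcp_pos: [0.5872, 0.2227, 0.1533]
ee_rot: [[-0.005, -0.942, -0.336], [-0.002, -0.336, 0.942], [-1.0, 0.005, -0.0]]
wrist_force: [0.8, -1.0, -1.5]
gripper_width: 1.0
```

```bash
python3 - <<'E'
from h import *
s=r.sense();print(s["tcp_pos"],s["wrist_force"])
w=viewer.capture("wrist");p=viewer.capture("scene")
im=cv2.resize(p["image"][135:255,225:400,::-1],(560,384),interpolation=cv2.INTER_CUBIC)
cv2.imwrite("pics/c1.png",np.hstack([cv2.resize(w["image"][:,:,::-1],(240,180)),np.zeros((180,0,3),np.uint8)]))
c=np.zeros((600,560,3),np.uint8);c[:384]=im;c[390:570,:240]=cv2.resize(w["image"][:,:,::-1],(240,180));cv2.imwrite("pics/c1.png",c)
E
```

```text
[0.58722324 0.22273127 0.15325362] [ 0.82882142 -1.03782455 -1.49677235]
```

View pics/c1.png

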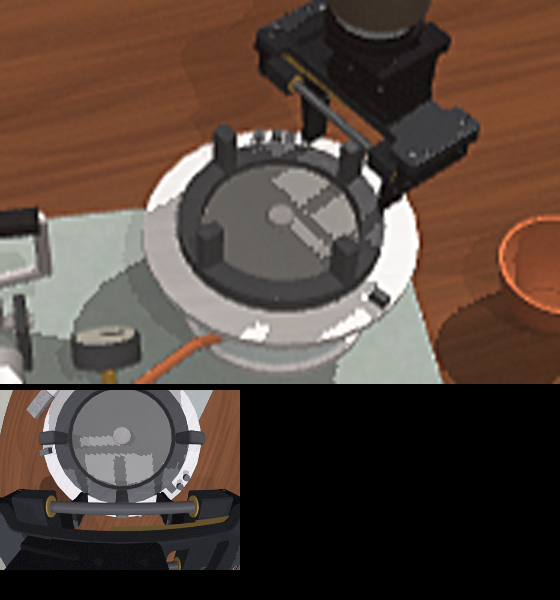

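The jaws straddle lug3 and it sits centred between them in the wrist view, at about column 122 with the fingers at 80 and 165. Closing now.

Call:
{"api": "play_rows", "payload": {"commands": [{"fingers": 1,"tx": 0,"ty": 0,"tz": 0,"ax": 0,"ay": 0,"az": 0},{"fingers": 1,"tx": 0,"ty": 0,"tz": 0,"ax": 0,"ay": 0,"az": 0},{"fingers": 1,"tx": 0,"ty": 0,"tz": 0,"ax": 0,"ay": 0,"az": 0},{"fingers": 1,"tx": 0,"ty": 0,"tz": 0,"ax": 0,"ay": 0,"az": 0},{"fingers": 1,"tx": 0,"ty": 0,"tz": 0,"ax": 0,"ay": 0,"az": 0}]}}

```text
time_s: 2.75
tcp_pos: [0.5895, 0.2231, 0.1579]
ee_rot: [[0.002, -0.942, -0.336], [0.001, -0.336, 0.942], [-1.0, -0.002, 0.0]]
wrist_force: [0.6, 0.5, 0.4]
gripper_width: 0.707
```

Call:
{"api": "play_rows", "payload": {"commands": [{"fingers": 1,"tx": 0,"ty": 0,"tz": 0,"ax": 0,"ay": 0,"az": 0},{"fingers": 1,"tx": 0,"ty": 0,"tz": 0,"ax": 0,"ay": 0,"az": 0},{"fingers": 1,"tx": 0,"ty": 0,"tz": 0,"ax": 0,"ay": 0,"az": 0},{"fingers": 1,"tx": 0,"ty": 0,"tz": 0,"ax": 0,"ay": 0,"az": 0},{"fingers": 1,"tx": 0,"ty": 0,"tz": 0,"ax": 0,"ay": 0,"az": 0}]}}

```text
time_s: 3.17
tcp_pos: [0.5891, 0.223, 0.1568]
ee_rot: [[-0.0, -0.942, -0.336], [-0.0, -0.336, 0.942], [-1.0, 0.0, -0.0]]
wrist_force: [-0.5, 0.5, 0.3]
gripper_width: 0.325
```

Call:
{"api": "play_rows", "payload": {"commands": [{"fingers": 1,"tx": 0,"ty": 0,"tz": 0,"ax": 0,"ay": 0,"az": 0},{"fingers": 1,"tx": 0,"ty": 0,"tz": 0,"ax": 0,"ay": 0,"az": 0},{"fingers": 1,"tx": 0,"ty": 0,"tz": 0,"ax": 0,"ay": 0,"az": 0},{"fingers": 1,"tx": 0,"ty": 0,"tz": 0,"ax": 0,"ay": 0,"az": 0},{"fingers": 1,"tx": 0,"ty": 0,"tz": 0,"ax": 0,"ay": 0,"az": 0}]}}

```text
time_s: 3.58
tcp_pos: [0.5884, 0.2228, 0.1566]
ee_rot: [[-0.002, -0.942, -0.335], [-0.001, -0.335, 0.942], [-1.0, 0.002, -0.0]]
wrist_force: [-3.2, 0.2, 1.3]
gripper_width: 0.157
```

Call:
{"api": "play_rows", "payload": {"commands": [{"fingers": 1,"tx": 0,"ty": -0.009,"tz": -0.0004,"ax": 0.0278,"ay": 0,"az": 0},{"fingers": 1,"tx": 0,"ty": -0.0178,"tz": -0.0016,"ax": 0.0556,"ay": 0,"az": 0},{"fingers": 1,"tx": 0,"ty": -0.0266,"tz": -0.0035,"ax": 0.0833,"ay": 0,"az": 0},{"fingers": 1,"tx": 0,"ty": -0.0351,"tz": -0.0062,"ax": 0.1111,"ay": 0,"az": 0},{"fingers": 1,"tx": 0,"ty": -0.0434,"tz": -0.0096,"ax": 0.1389,"ay": 0,"az": 0}]}}

```text
time_s: 4.0
tcp_pos: [0.6218, 0.2268, 0.1567]
ee_rot: [[-0.002, -0.995, 0.097], [-0.001, 0.097, 0.995], [-1.0, 0.002, -0.001]]
wrist_force: [-2.8, -1.4, 1.3]
gripper_width: 0.156
```

Gripping and turning works. I'll do the next 50°.

Call:
{"api": "play_rows", "payload": {"commands": [{"fingers": 1,"tx": 0,"ty": -0.009,"tz": -0.0004,"ax": 0.0278,"ay": 0,"az": 0},{"fingers": 1,"tx": 0,"ty": -0.0178,"tz": -0.0016,"ax": 0.0556,"ay": 0,"az": 0},{"fingers": 1,"tx": 0,"ty": -0.0266,"tz": -0.0035,"ax": 0.0833,"ay": 0,"az": 0},{"fingers": 1,"tx": 0,"ty": -0.0351,"tz": -0.0062,"ax": 0.1111,"ay": 0,"az": 0},{"fingers": 1,"tx": 0,"ty": -0.0434,"tz": -0.0096,"ax": 0.1389,"ay": 0,"az": 0}]}}

```text
time_s: 4.42
tcp_pos: [0.6539, 0.2163, 0.1567]
ee_rot: [[-0.001, -0.861, 0.508], [-0.001, 0.508, 0.861], [-1.0, 0.0, -0.002]]
wrist_force: [-2.6, -2.3, 1.4]
gripper_width: 0.157
```

Call:
{"api": "play_rows", "payload": {"commands": [{"fingers": 1,"tx": 0,"ty": -0.009,"tz": -0.0004,"ax": 0.0278,"ay": 0,"az": 0},{"fingers": 1,"tx": 0,"ty": -0.0178,"tz": -0.0016,"ax": 0.0556,"ay": 0,"az": 0},{"fingers": 1,"tx": 0,"ty": -0.0266,"tz": -0.0035,"ax": 0.0833,"ay": 0,"az": 0},{"fingers": 1,"tx": 0,"ty": -0.0351,"tz": -0.0062,"ax": 0.1111,"ay": 0,"az": 0},{"fingers": 1,"tx": 0,"ty": -0.0434,"tz": -0.0096,"ax": 0.1389,"ay": 0,"az": 0}]}}

```text
time_s: 4.83
tcp_pos: [0.6787, 0.1935, 0.1567]
ee_rot: [[0.0, -0.566, 0.824], [-0.001, 0.824, 0.566], [-1.0, -0.001, -0.001]]
wrist_force: [-1.2, -1.7, 0.7]
gripper_width: 0.16
```

Call:
{"api": "play_rows", "payload": {"commands": [{"fingers": -1,"tx": 0,"ty": 0,"tz": 0,"ax": 0,"ay": 0,"az": 0},{"fingers": -1,"tx": 0,"ty": 0,"tz": 0,"ax": 0,"ay": 0,"az": 0},{"fingers": -1,"tx": 0,"ty": 0,"tz": 0,"ax": 0,"ay": 0,"az": 0},{"fingers": -1,"tx": 0,"ty": 0,"tz": 0,"ax": 0,"ay": 0,"az": 0},{"fingers": -1,"tx": 0,"ty": 0,"tz": 0,"ax": 0,"ay": 0,"az": 0}]}}

```text
time_s: 5.25
tcp_pos: [0.6783, 0.1947, 0.1569]
ee_rot: [[0.0, -0.569, 0.822], [0.0, 0.822, 0.569], [-1.0, -0.0, 0.0]]
wrist_force: [-0.4, -0.7, 0.6]
gripper_width: 0.452
```

Call:
{"api": "play_rows", "payload": {"commands": [{"fingers": -1,"tx": -0.03,"ty": 0,"tz": 0,"ax": 0,"ay": 0,"az": 0},{"fingers": -1,"tx": -0.06,"ty": 0,"tz": 0,"ax": 0,"ay": 0,"az": 0},{"fingers": -1,"tx": -0.1,"ty": 0,"tz": 0,"ax": 0,"ay": 0,"az": 0},{"fingers": -1,"tx": -0.12,"ty": 0,"tz": 0,"ax": 0,"ay": 0,"az": 0},{"fingers": -1,"tx": -0.12,"ty": 0,"tz": 0,"ax": 0,"ay": 0,"az": 0}]}}

```text
time_s: 5.67
tcp_pos: [0.6802, 0.1951, 0.2525]
ee_rot: [[0.009, -0.569, 0.822], [0.003, 0.822, 0.569], [-1.0, -0.003, 0.01]]
wrist_force: [-0.3, -0.6, 1.5]
gripper_width: 0.836
```

```bash
python3 - <<'E'
from h import *
s=r.sense();print(s["tcp_pos"],s["wrist_force"],s["joints"])
p=viewer.capture("scene")
cv2.imwrite("pics/c2.png",cv2.resize(p["image"][145:265,235:380,::-1],None,fx=5,fy=5,interpolation=cv2.INTER_CUBIC))
E
```

```text
[0.6802027  0.19510866 0.25251857] [-0.31289353 -0.61513705  1.47644236] [ 29.09765338  29.6698761   14.30697118   0.10324964 -74.07777071
 -84.42602631]
```

View pics/c2.png

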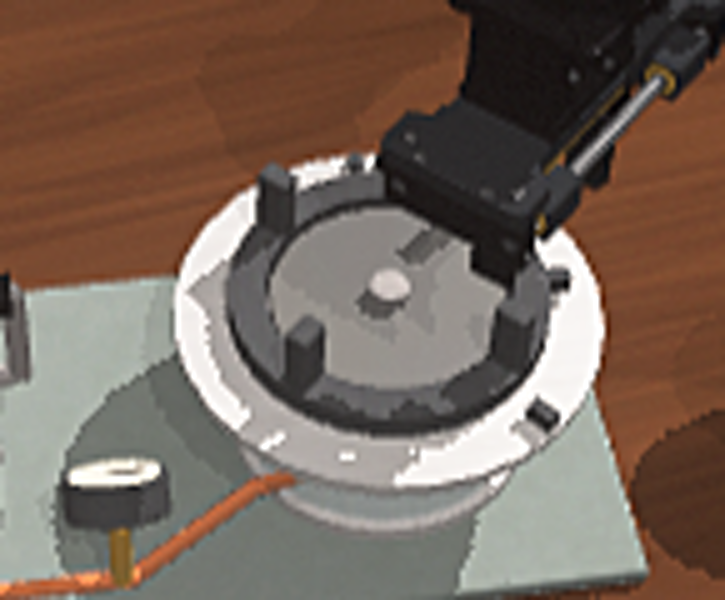

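The pointer has moved to about (560,280), and the locked bar is at (543,413). Next I fit the collar angle.

```bash
python3 - <<'E'
from h import *
p=viewer.capture("scene")
x=[0.59756614,0.05195,-0.17143512]
f=lambda c:np.array([235+c[0]/5,145+c[1]/5])
L={1:(277,170),2:(305,326),3:(518,301)}
def res(q): return np.ravel([proj(p,U(x,lug(i,q[0])))-f(c) for i,c in L.items()])
s=least_squares(res,[1.5]);q=s.x[0];print(q,np.round(res([q]),1))
a=np.radians(175)-q
print((proj(p,U(x,(.1*np.cos(a),.1+.1*np.sin(a),.125)))-[235,145])*5)
for i in range(4):
    w=U(x,lug(i,q)); print(i,w,np.degrees(np.arctan2(w[1]-.1505,w[0]-.6146)))
print("to go deg",np.degrees(2.4-q))
E
```

```text
1.4913045010252246 [-0.1  0.4  0.4  0.3 -0.2  1. ]
[569.48656748 271.65509264]
0 [0.57075589 0.21376467 0.168     ] 124.7229989692317
1 [0.55134523 0.10661418 0.168     ] -145.24729549164917
2 [0.65849571 0.08720352 0.168     ] -55.2589309141499
3 [0.67790637 0.19435401 0.168     ] 34.71137658085672
to go deg 52.06441695378905
```

Call:
{"api": "play_rows", "payload": {"commands": [{"fingers": 0,"tx": 0.03,"ty": 0,"tz": 0,"ax": 0,"ay": 0,"az": 0},{"fingers": 0,"tx": 0.07,"ty": 0,"tz": 0,"ax": 0,"ay": 0,"az": 0},{"fingers": 0,"tx": 0.1,"ty": 0,"tz": 0,"ax": 0,"ay": 0,"az": 0},{"fingers": 0,"tx": 0.12,"ty": 0,"tz": 0,"ax": 0,"ay": 0,"az": 0},{"fingers": 0,"tx": 0.12,"ty": 0,"tz": 0,"ax": 0,"ay": 0,"az": 0}]}}

```text
time_s: 6.18
tcp_pos: [0.6749, 0.1931, 0.1499]
ee_rot: [[-0.011, -0.568, 0.823], [-0.004, 0.823, 0.568], [-1.0, 0.003, -0.012]]
wrist_force: [-0.6, -0.7, -0.3]
gripper_width: 0.706
```

Call:
{"api": "play_rows", "payload": {"commands": [{"fingers": 1,"tx": 0,"ty": 0,"tz": 0,"ax": 0,"ay": 0,"az": 0},{"fingers": 1,"tx": 0,"ty": 0,"tz": 0,"ax": 0,"ay": 0,"az": 0},{"fingers": 1,"tx": 0,"ty": 0,"tz": 0,"ax": 0,"ay": 0,"az": 0},{"fingers": 1,"tx": 0,"ty": 0,"tz": 0,"ax": 0,"ay": 0,"az": 0},{"fingers": 1,"tx": 0,"ty": 0,"tz": 0,"ax": 0,"ay": 0,"az": 0}]}}

```text
time_s: 6.6
tcp_pos: [0.6787, 0.1945, 0.158]
ee_rot: [[0.002, -0.568, 0.823], [0.001, 0.823, 0.568], [-1.0, -0.0, 0.002]]
wrist_force: [0.0, 0.5, 0.0]
gripper_width: 0.328
```

Call:
{"api": "play_rows", "payload": {"commands": [{"fingers": 1,"tx": 0,"ty": 0,"tz": 0,"ax": 0,"ay": 0,"az": 0},{"fingers": 1,"tx": 0,"ty": 0,"tz": 0,"ax": 0,"ay": 0,"az": 0},{"fingers": 1,"tx": 0,"ty": 0,"tz": 0,"ax": 0,"ay": 0,"az": 0}]}}

```text
time_s: 6.85
tcp_pos: [0.6789, 0.1939, 0.1575]
ee_rot: [[0.001, -0.569, 0.823], [-0.0, 0.823, 0.569], [-1.0, -0.001, 0.001]]
wrist_force: [1.7, -2.1, 1.6]
gripper_width: 0.159
```

Call:
{"api": "play_rows", "payload": {"commands": [{"fingers": 1,"tx": 0,"ty": -0.009,"tz": -0.0004,"ax": 0.0278,"ay": 0,"az": 0},{"fingers": 1,"tx": 0,"ty": -0.0178,"tz": -0.0016,"ax": 0.0556,"ay": 0,"az": 0},{"fingers": 1,"tx": 0,"ty": -0.0266,"tz": -0.0035,"ax": 0.0833,"ay": 0,"az": 0},{"fingers": 1,"tx": 0,"ty": -0.0351,"tz": -0.0062,"ax": 0.1111,"ay": 0,"az": 0},{"fingers": 1,"tx": 0,"ty": -0.0434,"tz": -0.0096,"ax": 0.1389,"ay": 0,"az": 0}]}}

```text
time_s: 7.27
tcp_pos: [0.6919, 0.1631, 0.1575]
ee_rot: [[0.002, -0.165, 0.986], [-0.0, 0.986, 0.165], [-1.0, -0.001, 0.002]]
wrist_force: [1.6, -0.5, 0.2]
gripper_width: 0.158
```

Call:
{"api": "play_rows", "payload": {"commands": [{"fingers": 1,"tx": 0,"ty": -0.0097,"tz": -0.0005,"ax": 0.03,"ay": 0,"az": 0},{"fingers": 1,"tx": 0,"ty": -0.0192,"tz": -0.0018,"ax": 0.06,"ay": 0,"az": 0},{"fingers": 1,"tx": 0,"ty": -0.0286,"tz": -0.0041,"ax": 0.09,"ay": 0,"az": 0},{"fingers": 1,"tx": 0,"ty": -0.0378,"tz": -0.0072,"ax": 0.12,"ay": 0,"az": 0},{"fingers": 1,"tx": 0,"ty": -0.0466,"tz": -0.0112,"ax": 0.15,"ay": 0,"az": 0}]}}

```text
time_s: 7.68
tcp_pos: [0.6902, 0.1265, 0.1575]
ee_rot: [[0.004, 0.301, 0.953], [-0.001, 0.953, -0.301], [-1.0, 0.0, 0.004]]
wrist_force: [5.1, -3.2, -0.7]
gripper_width: 0.157
```

Call:
{"api": "play_rows", "payload": {"commands": [{"fingers": 1,"tx": 0,"ty": 0,"tz": 0,"ax": 0,"ay": 0,"az": 0},{"fingers": -1,"tx": 0,"ty": 0,"tz": 0,"ax": 0,"ay": 0,"az": 0},{"fingers": -1,"tx": 0,"ty": 0,"tz": 0,"ax": 0,"ay": 0,"az": 0},{"fingers": -1,"tx": 0,"ty": 0,"tz": 0,"ax": 0,"ay": 0,"az": 0},{"fingers": -1,"tx": 0,"ty": 0,"tz": 0,"ax": 0,"ay": 0,"az": 0}]}}

```text
time_s: 8.1
tcp_pos: [0.6882, 0.1279, 0.1567]
ee_rot: [[-0.0, 0.299, 0.954], [0.0, 0.954, -0.299], [-1.0, 0.0, -0.0]]
wrist_force: [0.1, -0.0, 0.3]
gripper_width: 0.375
```

Call:
{"api": "play_rows", "payload": {"commands": [{"fingers": -1,"tx": -0.03,"ty": 0,"tz": 0,"ax": 0,"ay": 0,"az": 0},{"fingers": -1,"tx": -0.08,"ty": 0,"tz": 0,"ax": 0,"ay": 0,"az": 0},{"fingers": -1,"tx": -0.13,"ty": 0,"tz": 0,"ax": 0,"ay": 0,"az": 0},{"fingers": -1,"tx": -0.18,"ty": 0,"tz": 0,"ax": 0,"ay": 0,"az": 0},{"fingers": -1,"tx": -0.22,"ty": 0,"tz": 0,"ax": 0,"ay": 0,"az": 0}]}}

```text
time_s: 8.52
tcp_pos: [0.6886, 0.1279, 0.3255]
ee_rot: [[0.003, 0.298, 0.955], [0.001, 0.955, -0.298], [-1.0, 0.002, 0.003]]
wrist_force: [0.5, 1.2, 0.4]
gripper_width: 0.754
```

```bash
python3 - <<'E'
from h import *
s=r.sense();print(s["tcp_pos"],s["wrist_force"],s["joints"])
w=viewer.capture("wrist");p=viewer.capture("scene");q=viewer.capture("side")
c=np.zeros((600,800,3),np.uint8)
c[:300,:400]=cv2.resize(w["image"][:,:,::-1],(400,300));c[300:,:400]=cv2.resize(q["image"][:,:,::-1][150:330,180:420],(400,300))
c[:300,400:]=cv2.resize(p["image"][:,:,::-1][155:275,220:380],(400,300),interpolation=cv2.INTER_CUBIC)
cv2.imwrite("pics/c3.png",c)
E
```

```text
[0.68855221 0.12790523 0.32546514] [0.47864321 1.22664057 0.4059919 ] [ 2.37275432e+01  2.76155169e+01  2.10380830e+01  3.44836858e-02
 -8.32372653e+01 -1.31072138e+02]
```

View pics/c3.png

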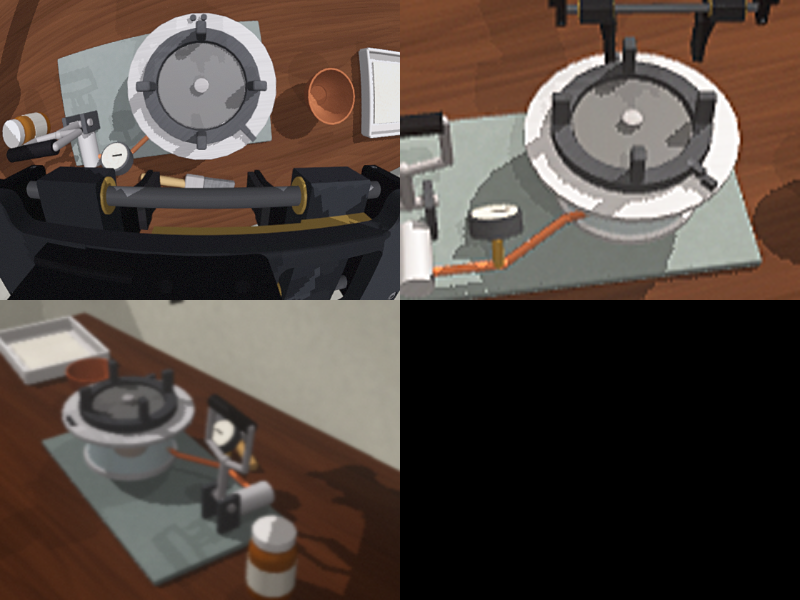

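The pointer at (697,170) lines up radially with the locked bar at (707,183) in the scene crop. I'll check that with a fit, and plan the lever.

```bash
python3 - <<'E'
from h import *
p=viewer.capture("scene")
x=[0.59756614,0.05195,-0.17143512]
f=lambda c:np.array([220+c[0]/2.5,155+c[1]/2.5])
def res(q): return np.ravel([proj(p,U(x,lug(i,q[0])))-f(c) for i,c in L.items()])
L={0:(308,95),1:(229,42),2:(161,94),3:(239,148)}
s=least_squares(res,[2.4]);print(s.x,np.round(s.fun,1))
for th in np.arange(0,.75,.1):
    a=.1-th; w=U(x,(.03+.15*np.sin(a),-.15,.06+.15*np.cos(a))); print(round(th,1),w)
print("yaw",np.degrees(x[2]))
E
```

```text
[2.39690762] [-0.2 -0.7  0.5 -0.4  0.   0.  -0.2  1.2]
0.0 [ 0.61629237 -0.10352373  0.20925062]
0.1 [ 0.60153688 -0.10096904  0.21      ]
0.2 [ 0.58678138 -0.09841436  0.20925062]
0.3 [ 0.57217332 -0.09588519  0.20700999]
0.4 [ 0.55785865 -0.09340683  0.20330047]
0.5 [ 0.5439804  -0.09100402  0.19815915]
0.6 [ 0.53067723 -0.08870079  0.19163738]
0.7 [ 0.51808207 -0.08652013  0.18380034]
yaw -9.822508836318809
```

Call:
{"api": "play_rows", "payload": {"commands": [{"fingers": -1,"tx": 0,"ty": -0.05,"tz": 0,"ax": -0.039,"ay": 0,"az": 0},{"fingers": -1,"tx": 0,"ty": -0.1,"tz": 0,"ax": -0.078,"ay": 0,"az": 0},{"fingers": -1,"tx": 0,"ty": -0.15,"tz": 0,"ax": -0.117,"ay": 0,"az": 0},{"fingers": -1,"tx": 0,"ty": -0.2,"tz": 0,"ax": -0.156,"ay": 0,"az": 0},{"fingers": -1,"tx": 0,"ty": -0.25,"tz": 0,"ax": -0.195,"ay": 0,"az": 0}]}}

```text
time_s: 9.13
tcp_pos: [0.6309, -0.0525, 0.3196]
ee_rot: [[-0.004, -0.311, 0.95], [-0.0, 0.95, 0.311], [-1.0, 0.001, -0.004]]
wrist_force: [-0.1, -0.3, -0.3]
gripper_width: 0.997
```

Call:
{"api": "play_rows", "payload": {"commands": [{"fingers": -1,"tx": 0,"ty": 0,"tz": 0,"ax": -0.035,"ay": 0,"az": 0},{"fingers": -1,"tx": 0,"ty": 0,"tz": 0,"ax": -0.07,"ay": 0,"az": 0},{"fingers": -1,"tx": 0,"ty": 0,"tz": 0,"ax": -0.105,"ay": 0,"az": 0},{"fingers": -1,"tx": 0,"ty": 0,"tz": 0,"ax": -0.14,"ay": 0,"az": 0},{"fingers": -1,"tx": 0,"ty": 0,"tz": 0,"ax": -0.174,"ay": 0,"az": 0}]}}

```text
time_s: 9.55
tcp_pos: [0.6316, -0.0514, 0.3196]
ee_rot: [[-0.004, -0.759, 0.652], [0.0, 0.652, 0.759], [-1.0, 0.003, -0.003]]
wrist_force: [0.2, -0.4, -0.2]
gripper_width: 1.002
```

Call:
{"api": "play_rows", "payload": {"commands": [{"fingers": -1,"tx": 0,"ty": 0,"tz": 0,"ax": -0.035,"ay": 0,"az": 0},{"fingers": -1,"tx": 0,"ty": 0,"tz": 0,"ax": -0.07,"ay": 0,"az": 0},{"fingers": -1,"tx": 0,"ty": 0,"tz": 0,"ax": -0.105,"ay": 0,"az": 0},{"fingers": -1,"tx": 0,"ty": 0,"tz": 0,"ax": -0.14,"ay": 0,"az": 0},{"fingers": -1,"tx": 0,"ty": 0,"tz": 0,"ax": -0.174,"ay": 0,"az": 0}]}}

```text
time_s: 9.97
tcp_pos: [0.6317, -0.0511, 0.3195]
ee_rot: [[-0.004, -0.987, 0.162], [0.0, 0.162, 0.987], [-1.0, 0.004, -0.001]]
wrist_force: [-0.1, 0.5, 0.1]
gripper_width: 0.998
```

Call:
{"api": "play_rows", "payload": {"commands": [{"fingers": -1,"tx": 0,"ty": 0,"tz": 0,"ax": 0,"ay": 0,"az": 0},{"fingers": -1,"tx": 0,"ty": 0,"tz": 0,"ax": 0,"ay": 0,"az": 0}]}}

```text
time_s: 10.13
tcp_pos: [0.6319, -0.0512, 0.3201]
ee_rot: [[-0.003, -0.985, 0.17], [-0.0, 0.17, 0.985], [-1.0, 0.003, -0.001]]
wrist_force: [-0.4, -1.2, -0.9]
gripper_width: 0.999
```

Call:
{"api": "play_rows", "payload": {"commands": [{"fingers": -1,"tx": 0,"ty": 0.009,"tz": -0.04,"ax": 0,"ay": 0,"az": 0},{"fingers": -1,"tx": 0,"ty": 0.009,"tz": -0.0726,"ax": 0,"ay": 0,"az": 0},{"fingers": -1,"tx": 0.02,"ty": 0.009,"tz": -0.0726,"ax": 0,"ay": 0,"az": 0},{"fingers": -1,"tx": 0.04,"ty": 0.009,"tz": -0.0726,"ax": 0,"ay": 0,"az": 0},{"fingers": -1,"tx": 0.05,"ty": 0.009,"tz": -0.0726,"ax": 0,"ay": 0,"az": 0}]}}

```text
time_s: 10.55
tcp_pos: [0.6154, -0.1042, 0.2817]
ee_rot: [[-0.004, -0.985, 0.171], [0.001, 0.171, 0.985], [-1.0, 0.004, 0.0]]
wrist_force: [-0.8, -0.9, -0.4]
gripper_width: 1.001
```

```bash
python3 - <<'E'
from h import *
s=r.sense();print(s["tcp_pos"],s["wrist_force"],s["joints"])
w=viewer.capture("wrist");p=viewer.capture("scene");q=viewer.capture("side")
c=np.zeros((600,800,3),np.uint8)
c[:300,:400]=cv2.resize(w["image"][:,:,::-1],(400,300));c[300:,:400]=cv2.resize(q["image"][:,:,::-1][150:330,180:420],(400,300))
c[:300,400:]=cv2.resize(p["image"][:,:,::-1][145:265,150:310],(400,300),interpolation=cv2.INTER_CUBIC)
cv2.imwrite("pics/c4.png",c)
E
```

```text
[ 0.61541687 -0.10423109  0.28169431] [-0.83458913 -0.89531252 -0.36330672] [ 5.19108638e+00  2.07512478e+01  4.28989335e+00 -6.53579567e-02
 -7.37673888e+01 -1.50151111e+01]
```

View pics/c4.png

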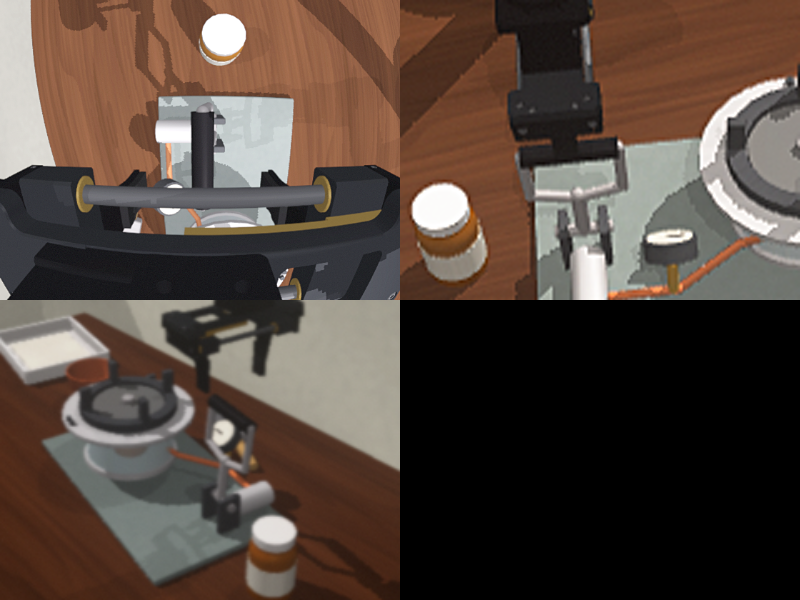

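The bar sits centred between the jaws, at about column 203 in the wrist view. Descending and closing.

Call:
{"api": "play_rows", "payload": {"commands": [{"fingers": -1,"tx": 0.03,"ty": 0,"tz": 0,"ax": 0,"ay": 0,"az": 0},{"fingers": -1,"tx": 0.06,"ty": 0,"tz": 0,"ax": 0,"ay": 0,"az": 0},{"fingers": -1,"tx": 0.085,"ty": 0,"tz": 0,"ax": 0,"ay": 0,"az": 0},{"fingers": -1,"tx": 0.1,"ty": 0,"tz": 0,"ax": 0,"ay": 0,"az": 0},{"fingers": 0,"tx": 0.102,"ty": 0,"tz": 0,"ax": 0,"ay": 0,"az": 0}]}}

```text
time_s: 11.12
tcp_pos: [0.6159, -0.1037, 0.2059]
ee_rot: [[-0.004, -0.986, 0.168], [-0.0, 0.168, 0.986], [-1.0, 0.004, -0.001]]
wrist_force: [-0.2, -0.5, -0.2]
gripper_width: 0.974
```

Call:
{"api": "play_rows", "payload": {"commands": [{"fingers": 1,"tx": 0,"ty": 0,"tz": 0,"ax": 0,"ay": 0,"az": 0},{"fingers": 1,"tx": 0,"ty": 0,"tz": 0,"ax": 0,"ay": 0,"az": 0},{"fingers": 1,"tx": 0,"ty": 0,"tz": 0,"ax": 0,"ay": 0,"az": 0},{"fingers": 1,"tx": 0,"ty": 0,"tz": 0,"ax": 0,"ay": 0,"az": 0},{"fingers": 1,"tx": 0,"ty": 0,"tz": 0,"ax": 0,"ay": 0,"az": 0}]}}

```text
time_s: 11.53
tcp_pos: [0.617, -0.104, 0.2088]
ee_rot: [[0.002, -0.986, 0.168], [0.0, 0.168, 0.986], [-1.0, -0.002, 0.0]]
wrist_force: [0.4, -0.2, 0.2]
gripper_width: 0.629
```

Call:
{"api": "play_rows", "payload": {"commands": [{"fingers": 1,"tx": 0,"ty": 0,"tz": 0,"ax": 0,"ay": 0,"az": 0},{"fingers": 1,"tx": 0,"ty": 0,"tz": 0,"ax": 0,"ay": 0,"az": 0},{"fingers": 1,"tx": 0,"ty": 0,"tz": 0,"ax": 0,"ay": 0,"az": 0},{"fingers": 1,"tx": 0,"ty": 0,"tz": 0,"ax": 0,"ay": 0,"az": 0},{"fingers": 1,"tx": 0,"ty": 0,"tz": 0,"ax": 0,"ay": 0,"az": 0}]}}

```text
time_s: 11.95
tcp_pos: [0.6165, -0.104, 0.2078]
ee_rot: [[-0.0, -0.986, 0.168], [-0.0, 0.168, 0.986], [-1.0, 0.0, -0.0]]
wrist_force: [-2.1, 0.3, 0.4]
gripper_width: 0.249
```

Call:
{"api": "play_rows", "payload": {"commands": [{"fingers": 1,"tx": -0.0008,"ty": 0.012,"tz": 0,"ax": 0,"ay": 0,"az": 0},{"fingers": 1,"tx": -0.001,"ty": 0.024,"tz": 0,"ax": 0,"ay": 0,"az": 0},{"fingers": 1,"tx": -0.0004,"ty": 0.0359,"tz": 0,"ax": 0,"ay": 0,"az": 0},{"fingers": 1,"tx": 0.001,"ty": 0.0479,"tz": 0,"ax": 0,"ay": 0,"az": 0},{"fingers": 1,"tx": 0.003,"ty": 0.0597,"tz": 0,"ax": 0,"ay": 0,"az": 0}]}}

```text
time_s: 12.37
tcp_pos: [0.5763, -0.0969, 0.2088]
ee_rot: [[0.013, -0.986, 0.167], [-0.002, 0.167, 0.986], [-1.0, -0.013, 0.001]]
wrist_force: [6.4, -2.0, 5.2]
gripper_width: 0.246
```

Call:
{"api": "play_rows", "payload": {"commands": [{"fingers": 1,"tx": 0.0038,"ty": 0.0155,"tz": 0,"ax": 0,"ay": 0,"az": 0},{"fingers": 1,"tx": 0.0088,"ty": 0.0307,"tz": 0,"ax": 0,"ay": 0,"az": 0},{"fingers": 1,"tx": 0.0151,"ty": 0.0454,"tz": 0,"ax": 0,"ay": 0,"az": 0},{"fingers": 1,"tx": 0.0215,"ty": 0.0579,"tz": 0,"ax": 0,"ay": 0,"az": 0},{"fingers": 1,"tx": 0.0277,"ty": 0.0682,"tz": 0,"ax": 0,"ay": 0,"az": 0}]}}

```text
time_s: 12.78
tcp_pos: [0.5267, -0.0877, 0.1886]
ee_rot: [[0.016, -0.986, 0.166], [-0.0, 0.166, 0.986], [-1.0, -0.016, 0.002]]
wrist_force: [7.2, -1.4, 4.5]
gripper_width: 0.24
```

Call:
{"api": "play_rows", "payload": {"commands": [{"fingers": 1,"tx": 0,"ty": 0,"tz": 0,"ax": 0,"ay": 0,"az": 0},{"fingers": 1,"tx": 0,"ty": 0,"tz": 0,"ax": 0,"ay": 0,"az": 0},{"fingers": 1,"tx": 0,"ty": 0,"tz": 0,"ax": 0,"ay": 0,"az": 0}]}}

```text
time_s: 13.03
tcp_pos: [0.5256, -0.0875, 0.1879]
ee_rot: [[0.01, -0.986, 0.166], [-0.0, 0.166, 0.986], [-1.0, -0.01, 0.002]]
wrist_force: [4.3, 1.6, 7.0]
gripper_width: 0.24
```

```bash
python3 - <<'E'
from h import *
w=viewer.capture("wrist");p=viewer.capture("scene");q=viewer.capture("side")
c=np.zeros((600,800,3),np.uint8)
c[:300,:400]=cv2.resize(w["image"][:,:,::-1],(400,300));c[300:,:400]=cv2.resize(q["image"][:,:,::-1][150:330,180:420],(400,300))
c[:300,400:]=cv2.resize(p["image"][:,:,::-1][145:265,150:310],(400,300),interpolation=cv2.INTER_CUBIC)
cv2.imwrite("pics/c5.png",c)
E
```

```text
(no output)
```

View pics/c5.png

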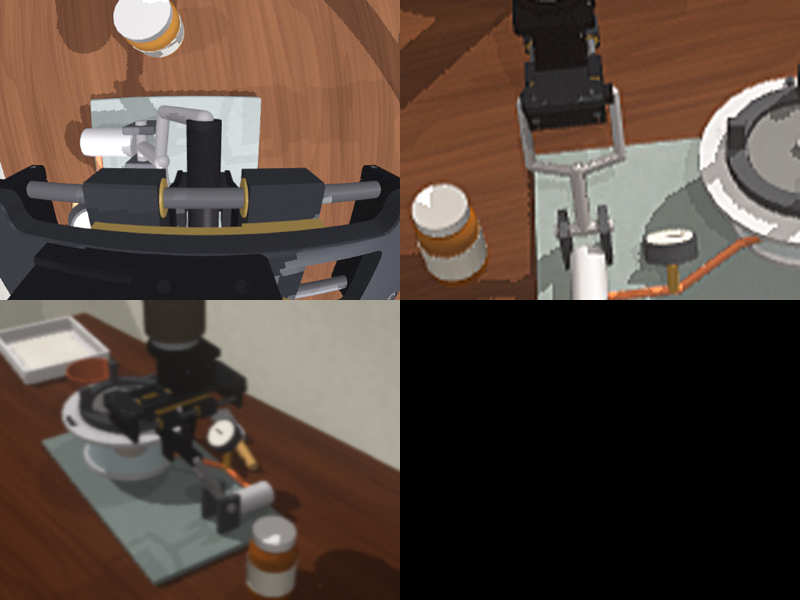

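The lever is at about 0.64 rad and still gripped. I'll pull a touch more to the stop, then return slowly.

Call:
{"api": "play_rows", "payload": {"commands": [{"fingers": 1,"tx": 0.001,"ty": 0.002,"tz": 0,"ax": 0,"ay": 0,"az": 0},{"fingers": 1,"tx": 0.0025,"ty": 0.005,"tz": 0,"ax": 0,"ay": 0,"az": 0},{"fingers": 1,"tx": 0.0025,"ty": 0.005,"tz": 0,"ax": 0,"ay": 0,"az": 0},{"fingers": 1,"tx": 0.0025,"ty": 0.005,"tz": 0,"ax": 0,"ay": 0,"az": 0}]}}

```text
time_s: 13.52
tcp_pos: [0.5226, -0.087, 0.1858]
ee_rot: [[0.012, -0.986, 0.166], [-0.0, 0.166, 0.986], [-1.0, -0.012, 0.002]]
wrist_force: [5.7, 0.7, 5.2]
gripper_width: 0.241
```

Call:
{"api": "play_rows", "payload": {"commands": [{"fingers": 1,"tx": -0.0049,"ty": -0.0076,"tz": 0,"ax": 0,"ay": 0,"az": 0},{"fingers": 1,"tx": -0.0095,"ty": -0.0153,"tz": 0,"ax": 0,"ay": 0,"az": 0},{"fingers": 1,"tx": -0.0137,"ty": -0.0233,"tz": 0,"ax": 0,"ay": 0,"az": 0},{"fingers": 1,"tx": -0.0175,"ty": -0.0315,"tz": 0,"ax": 0,"ay": 0,"az": 0},{"fingers": 1,"tx": -0.021,"ty": -0.0397,"tz": 0,"ax": 0,"ay": 0,"az": 0}]}}

```text
time_s: 13.93
tcp_pos: [0.5458, -0.0911, 0.197]
ee_rot: [[-0.007, -0.986, 0.168], [0.002, 0.168, 0.986], [-1.0, 0.007, 0.001]]
wrist_force: [1.3, 4.9, -4.8]
gripper_width: 0.239
```

Call:
{"api": "play_rows", "payload": {"commands": [{"fingers": 1,"tx": -0.0031,"ty": -0.0084,"tz": 0,"ax": 0,"ay": 0,"az": 0},{"fingers": 1,"tx": -0.0059,"ty": -0.0169,"tz": 0,"ax": 0,"ay": 0,"az": 0},{"fingers": 1,"tx": -0.0082,"ty": -0.0257,"tz": 0,"ax": 0,"ay": 0,"az": 0},{"fingers": 1,"tx": -0.0101,"ty": -0.0345,"tz": 0,"ax": 0,"ay": 0,"az": 0},{"fingers": 1,"tx": -0.0117,"ty": -0.0433,"tz": 0,"ax": 0,"ay": 0,"az": 0}]}}

```text
time_s: 14.35
tcp_pos: [0.5782, -0.0973, 0.2051]
ee_rot: [[-0.007, -0.986, 0.168], [0.001, 0.168, 0.986], [-1.0, 0.007, 0.0]]
wrist_force: [0.4, 4.4, -8.4]
gripper_width: 0.237
```

Call:
{"api": "play_rows", "payload": {"commands": [{"fingers": 1,"tx": -0.001,"ty": -0.008,"tz": 0,"ax": 0,"ay": 0,"az": 0},{"fingers": 1,"tx": -0.0017,"ty": -0.0159,"tz": 0,"ax": 0,"ay": 0,"az": 0},{"fingers": 1,"tx": -0.0021,"ty": -0.0239,"tz": 0,"ax": 0,"ay": 0,"az": 0},{"fingers": 1,"tx": -0.0022,"ty": -0.0319,"tz": 0,"ax": 0,"ay": 0,"az": 0},{"fingers": 1,"tx": -0.002,"ty": -0.0399,"tz": 0,"ax": 0,"ay": 0,"az": 0}]}}

```text
time_s: 14.77
tcp_pos: [0.6087, -0.103, 0.2082]
ee_rot: [[-0.003, -0.986, 0.168], [0.0, 0.168, 0.986], [-1.0, 0.003, -0.001]]
wrist_force: [-1.7, 3.3, -8.7]
gripper_width: 0.238
```

Call:
{"api": "play_rows", "payload": {"commands": [{"fingers": 1,"tx": 0,"ty": -0.002,"tz": 0,"ax": 0,"ay": 0,"az": 0},{"fingers": 1,"tx": 0,"ty": -0.004,"tz": 0,"ax": 0,"ay": 0,"az": 0},{"fingers": 1,"tx": 0.0004,"ty": -0.006,"tz": 0,"ax": 0,"ay": 0,"az": 0},{"fingers": 1,"tx": 0.0006,"ty": -0.008,"tz": 0,"ax": 0,"ay": 0,"az": 0},{"fingers": 1,"tx": 0.0007,"ty": -0.0127,"tz": 0,"ax": 0,"ay": 0,"az": 0}]}}

```text
time_s: 15.18
tcp_pos: [0.6172, -0.1044, 0.2082]
ee_rot: [[-0.003, -0.986, 0.168], [0.0, 0.168, 0.986], [-1.0, 0.003, -0.001]]
wrist_force: [-9.2, 4.0, -6.2]
gripper_width: 0.242
```

Call:
{"api": "play_rows", "payload": {"commands": [{"fingers": 1,"tx": 0,"ty": 0,"tz": 0,"ax": 0,"ay": 0,"az": 0},{"fingers": 1,"tx": 0,"ty": 0,"tz": 0,"ax": 0,"ay": 0,"az": 0},{"fingers": 1,"tx": 0,"ty": 0,"tz": 0,"ax": 0,"ay": 0,"az": 0}]}}

```text
time_s: 15.43
tcp_pos: [0.617, -0.1044, 0.2082]
ee_rot: [[-0.004, -0.986, 0.168], [0.0, 0.168, 0.986], [-1.0, 0.004, -0.001]]
wrist_force: [-6.4, 1.6, -8.7]
gripper_width: 0.245
```

Lever back on its rest stop, with the TCP at the starting grasp. I'll release it and rise.

Call:
{"api": "play_rows", "payload": {"commands": [{"fingers": -1,"tx": 0,"ty": 0,"tz": 0,"ax": 0,"ay": 0,"az": 0},{"fingers": -1,"tx": 0,"ty": 0,"tz": 0,"ax": 0,"ay": 0,"az": 0},{"fingers": -1,"tx": 0,"ty": 0,"tz": 0,"ax": 0,"ay": 0,"az": 0},{"fingers": -1,"tx": 0,"ty": 0,"tz": 0,"ax": 0,"ay": 0,"az": 0},{"fingers": -1,"tx": 0,"ty": 0,"tz": 0,"ax": 0,"ay": 0,"az": 0}]}}

```text
time_s: 15.85
tcp_pos: [0.6211, -0.1048, 0.2114]
ee_rot: [[0.008, -0.986, 0.167], [-0.001, 0.167, 0.986], [-1.0, -0.008, 0.0]]
wrist_force: [0.7, 0.7, 0.2]
gripper_width: 0.534
```

Call:
{"api": "play_rows", "payload": {"commands": [{"fingers": -1,"tx": 0,"ty": 0,"tz": 0,"ax": 0,"ay": 0,"az": 0},{"fingers": -1,"tx": -0.03,"ty": 0,"tz": 0,"ax": 0,"ay": 0,"az": 0},{"fingers": -1,"tx": -0.07,"ty": 0,"tz": 0,"ax": 0,"ay": 0,"az": 0},{"fingers": -1,"tx": -0.12,"ty": 0,"tz": 0,"ax": 0,"ay": 0,"az": 0},{"fingers": -1,"tx": -0.16,"ty": 0,"tz": 0,"ax": 0,"ay": 0,"az": 0}]}}

```text
time_s: 16.27
tcp_pos: [0.6195, -0.1048, 0.3319]
ee_rot: [[0.004, -0.986, 0.167], [-0.001, 0.167, 0.986], [-1.0, -0.004, -0.001]]
wrist_force: [0.7, -0.5, 1.0]
gripper_width: 0.918
```

Call:
{"api": "play_rows", "payload": {"commands": [{"fingers": -1,"tx": -0.04,"ty": 0,"tz": 0,"ax": 0,"ay": 0,"az": 0},{"fingers": -1,"tx": -0.04,"ty": 0,"tz": 0,"ax": 0,"ay": 0,"az": 0},{"fingers": -1,"tx": -0.04,"ty": 0,"tz": 0,"ax": 0,"ay": 0,"az": 0},{"fingers": -1,"tx": -0.04,"ty": 0,"tz": 0,"ax": 0,"ay": 0,"az": 0}]}}

```text
time_s: 16.6
tcp_pos: [0.6186, -0.1042, 0.3582]
ee_rot: [[0.001, -0.986, 0.168], [0.0, 0.168, 0.986], [-1.0, -0.0, 0.0]]
wrist_force: [0.6, -0.2, 0.2]
gripper_width: 0.994
```

```bash
python3 - <<'E'
from h import *
s=r.sense();print(s["tcp_pos"],s["wrist_force"],s["gripper_width"])
p=viewer.capture("scene")
cv2.imwrite("pics/c6.png",cv2.resize(p["image"][165:285,195:370,::-1],None,fx=4.5,fy=4.5,interpolation=cv2.INTER_CUBIC))
E
```

```text
[ 0.61861646 -0.10422976  0.3582285 ] [ 0.56228604 -0.2040021   0.17941717] 0.993561762234159
```

View pics/c6.png

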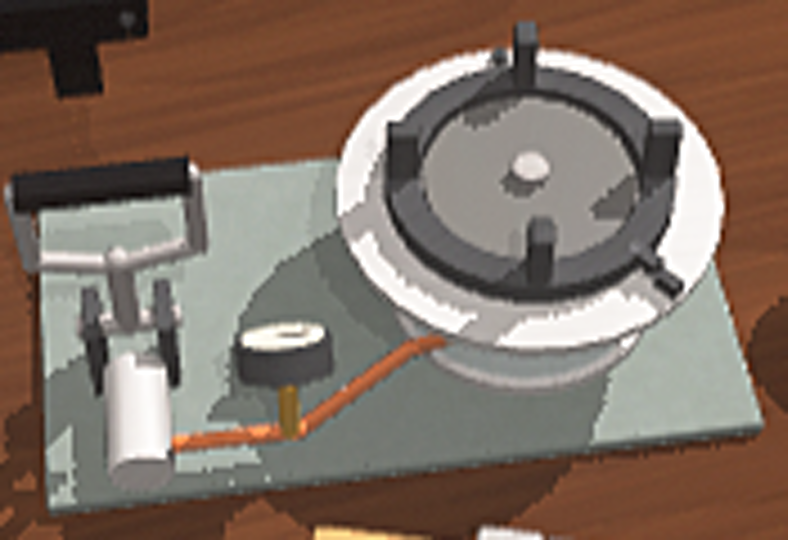

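The lever bar is at (101,182), the same as at the start. The pointer stands at the bar mark at (666,280), and the gripper is clear. Handing in.

```bash
python3 -c "
from h import *
print(job.finish_job())"
```

```text
the job is handed in; nothing more can be done
None
```

I turned the collar to the locked mark, worked the pump lever through its stroke and back, and handed the job in about 16.6 s into the 72 s allowed. The hand-in reports no verdict.

- **Collar:** I gripped lug3 and turned 75°, which a lug fit put at 1.49 rad. I let go completely and lifted clear, then gripped lug3 again and turned another 52°. A lug fit at that point gave 2.397 rad against the 2.4 target. The last picture still shows the pointer at the single-bar mark.
- **Pump lever:** I gripped the bar and pulled to about 0.64–0.67 rad, judged from the tool position. It probably stopped a few millimetres short of the 0.70 end stop, though well past the required 0.55. I eased it back at about 0.5 rad/s and pressed it lightly onto its rest stop before opening the fingers. In the last picture the bar is at the same pixels as at the start.
- **End state:** The gripper is open about 15 cm above the bar, and the wrist force reads about 0.6 N, which is noise level.
- **Bowl, jar and brush:** I never went near them and the later pictures showed nothing disturbed, but I did not measure their final positions.

No check failed or disagreed.

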